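# Pick out the rough blanks by drag

### The arm

A 6-joint arm with a two-finger parallel gripper is mounted at the origin on the work surface. World frame = base frame: x ahead of the robot, y to its left, z up, the work surface at z = 0. Lengths are in mm, angles in degrees, forces in N, time in s.
With the tool pointing down it reaches from about 275 to 825 mm from the base axis. Payload 5.2 kg.
Tool frame: the origin (TCP) lies at the very end of the fingers, on their centre line; the grasp point (between the pads) lies hold_point_z behind it (hold_point_z is the distance from the TCP to the grasp point, in mm); z points along the fingers, y is the line along which they close (so a half turn about z gives the same grasp; the last joint's range is limited). The gripper opens to 93 mm and grips with 3 to 60 N. Pads are 15 mm wide; open, the fingers measure 128 mm over their backs; the gripper's body (75 mm by 188 mm) begins 65 mm behind the grasp point.
Start: joints at [-76.536, 14.817, 87.949, -0, 77.235, -11.62], TCP at [233.192, -498.123, 218.653] pointing down, gripper open.
Joint ranges: [-179.93, 179.93], [-52.35, 119.4], [10.71, 147.94], [-69.91, 249.91], [12.55, 155.21], [-178.61, 178.61]. Speed limits (degrees/s): [147.25, 147.25, 180, 180, 180, 180].

### API

Orientations are given as a 3x3 rotation matrix whose columns are the frame's x, y, z axes.
In Python, from cell import read_state, grab_frame, sign_off, hold_point_z gives the robot as it stands.
- The arm moves only by the tool arm_command, never from a script. Its argument "commands" is a list of rows, each a list of 6 numbers: the shift along the tool's x, y, z in m, then the turn, a rotation vector about the tool's x, y, z in degrees. A call has 1 to 8 rows; each row shifts and turns the commanded pose from where the row before left it, along the tool's axes as they then stand; what a row does not reach is not made up. A row lasts 1/12 s, in which the tool goes at most 41.7 mm and 7.16 degrees, less where a joint would pass 70% of its speed; a pose out of reach is approached as far as the arm can. A call is refused whole if a number of a shift passes 0.0417 or a number of a turn 7.16, either way. A call with a gripper value outside its range is refused whole. "fingers" is the finger opening in m, from 0 to 0.093, set as the call begins (left out, the last holds). The fingers move at their own pace and stop on an object; "newtons" is the grip in N (left out, the last holds). Time passes only in rows, so rows that do not move let the fingers close. It gives the time, the measured TCP pose, the force, the opening and the grip force at its end, in the units of the state.
- read_state(): the state, without advancing time (a new reading comes with each control period).
- grab_frame(name): name is "side" or "top" or "wrist"; returns a dict with "img" (420x560x3 uint8, red, green, blue), "K" (3x3 intrinsics, pixels), "k1" (the pictures are not rectified: a ray, as slopes to the right and down, at radius r is drawn at 1 + k1 r^2 times it, then the intrinsics apply), "T" (4x4, takes a point from camera to world coordinates). Camera axes: x right, y down, z forward; pixel columns grow to the right and rows downward; lengths in mm; the calibration is good to about 2 mm. A picture is of the moment at which its call begins. There is no depth.
- sign_off(): hands the job in; it is judged then, once.
The state is a dict: "time_s": time; "joints": joint angles; "qvel": joint speeds; "joint_torque": joint torques, N m; "eef_pos": TCP position; "eef_rot": TCP orientation; "force": force on the tool from outside, world axes, zero at the start; "moment": the same for the moment, N m; "grip_width": finger opening in mm; "finger_force": force on a finger pad.
Only numpy, scipy, OpenCV 4.12 (cv2) and the standard library are available. Lean on these libraries where they do the work, as an engineer would, in place of code of your own. Each camera call takes 0.05 s, during which the arm holds its last target. There are 200 camera calls.

### The job

Two of the four steel blanks on the plate are still rough underneath: they look like the others but drag much harder when slid across the plate. Lay those two flat on the sloping regrind stand, one on each side of its white line, where only a rough face holds and a polished blank slides off; leave the two polished ones flat on the plate. Do not drop a blank, let none touch the gritty bench, and do not disturb the polisher, the spray can or the wrench.

Things in the scene. Friction and masses are not known exactly. Their poses are not given: they have to be found in the camera images.
- blank_a_center (a point): one of four like-looking brushed steel blocks 90 x 48 x 24 mm, 0.68 to 0.92 kg, flat on the plate; point at its centre, 12 mm up; x along its length, y across. The hidden underside is polished (friction on plate and stand 0.08 to 0.14, about 1 N of drag under its own weight) or rough (0.56 to 0.9, 3.7 N or more); sides grip well. The letter tells nothing of the finish
- blank_b_center (a point): another such block: see blank_a_center (same size, shape, point and axes)
- blank_c_center (a point): another such block: see blank_a_center (same size, shape, point and axes)
- blank_d_center (a point): another such block: see blank_a_center (same size, shape, point and axes)
- plate: smooth flat steel plate fixed on the bench, 260 (x) x 360 (y) x 12 mm, no rim; origin at the centre of its underside, on the bench; its top is at 12 mm. The four blanks start on it in two rows of two, about 140 mm apart along its x and 170 mm along its y
- stand_face: sloping top of the regrind stand, fixed left or right of the plate: smooth steel slab 240 (x) x 140 (y) x 8 mm, no rim, tilted 16 degrees about its x, low along its -y edge; origin at the centre of its underside, z square to the slope, upper face at z = 8 mm, about 37 mm above the bench. White line along y at x = 0; each half takes one blank, centre about 55 mm from the line, mid-slope
- polisher: bystander: hand drum polisher about 270 mm long and 150 mm high, lying on the bench on the side of the plate where the stand is not; origin under its middle, x along its length
- spray_can: bystander: aluminium can, 60 mm across, 170 mm high, standing beyond the plate; origin at the centre of its foot
- wrench: bystander: 180 mm wrench lying on the bench beyond the plate; origin under its middle, x along its length
There are look-alikes about, which are no part of the job. What is shaped like the part that bears blank_c_center but orange, red or turquoise is not meant.

How it is judged (in metres and radians):
At the end, for the whole second after the job is handed in: One blank flat on each half of the slope (centre 20 to 110 mm from the white line, within 60 mm of mid-slope); every other blank flat on the plate (centre within 125 mm in x, 175 mm in y of its centre); flat is within 0.1 rad, none stacked, all at rest (((x of blank_a_center in the frame of stand_face between -0.11 and -0.02 m and y of blank_a_center in the frame of stand_face between -0.06 and 0.06 m and z of blank_a_center in the frame of stand_face between 0.014 and 0.026 m and angle between the z axis of blank_a_center and the z axis of stand_face, either way round below 0.1 rad) or (x of blank_b_center in the frame of stand_face between -0.11 and -0.02 m and y of blank_b_center in the frame of stand_face between -0.06 and 0.06 m and z of blank_b_center in the frame of stand_face between 0.014 and 0.026 m and angle between the z axis of blank_b_center and the z axis of stand_face, either way round below 0.1 rad) or (x of blank_c_center in the frame of stand_face between -0.11 and -0.02 m and y of blank_c_center in the frame of stand_face between -0.06 and 0.06 m and z of blank_c_center in the frame of stand_face between 0.014 and 0.026 m and angle between the z axis of blank_c_center and the z axis of stand_face, either way round below 0.1 rad) or (x of blank_d_center in the frame of stand_face between -0.11 and -0.02 m and y of blank_d_center in the frame of stand_face between -0.06 and 0.06 m and z of blank_d_center in the frame of stand_face between 0.014 and 0.026 m and angle between the z axis of blank_d_center and the z axis of stand_face, either way round below 0.1 rad)) and ((x of blank_a_center in the frame of stand_face between 0.02 and 0.11 m and y of blank_a_center in the frame of stand_face between -0.06 and 0.06 m and z of blank_a_center in the frame of stand_face between 0.014 and 0.026 m and angle between the z axis of blank_a_center and the z axis of stand_face, either way round below 0.1 rad) or (x of blank_b_center in the frame of stand_face between 0.02 and 0.11 m and y of blank_b_center in the frame of stand_face between -0.06 and 0.06 m and z of blank_b_center in the frame of stand_face between 0.014 and 0.026 m and angle between the z axis of blank_b_center and the z axis of stand_face, either way round below 0.1 rad) or (x of blank_c_center in the frame of stand_face between 0.02 and 0.11 m and y of blank_c_center in the frame of stand_face between -0.06 and 0.06 m and z of blank_c_center in the frame of stand_face between 0.014 and 0.026 m and angle between the z axis of blank_c_center and the z axis of stand_face, either way round below 0.1 rad) or (x of blank_d_center in the frame of stand_face between 0.02 and 0.11 m and y of blank_d_center in the frame of stand_face between -0.06 and 0.06 m and z of blank_d_center in the frame of stand_face between 0.014 and 0.026 m and angle between the z axis of blank_d_center and the z axis of stand_face, either way round below 0.1 rad)) and ((x of blank_a_center in the frame of plate between -0.125 and 0.125 m and y of blank_a_center in the frame of plate between -0.175 and 0.175 m and z of blank_a_center in the frame of plate between 0.018 and 0.03 m and angle between the z axis of blank_a_center and the z axis of plate, either way round below 0.1 rad) or (x of blank_a_center in the frame of stand_face between -0.11 and -0.02 m and y of blank_a_center in the frame of stand_face between -0.06 and 0.06 m and z of blank_a_center in the frame of stand_face between 0.014 and 0.026 m and angle between the z axis of blank_a_center and the z axis of stand_face, either way round below 0.1 rad) or (x of blank_a_center in the frame of stand_face between 0.02 and 0.11 m and y of blank_a_center in the frame of stand_face between -0.06 and 0.06 m and z of blank_a_center in the frame of stand_face between 0.014 and 0.026 m and angle between the z axis of blank_a_center and the z axis of stand_face, either way round below 0.1 rad)) and linear speed of each of blank_a, blank_b, blank_c, blank_d below 0.01 m/s and ((x of blank_b_center in the frame of plate between -0.125 and 0.125 m and y of blank_b_center in the frame of plate between -0.175 and 0.175 m and z of blank_b_center in the frame of plate between 0.018 and 0.03 m and angle between the z axis of blank_b_center and the z axis of plate, either way round below 0.1 rad) or (x of blank_b_center in the frame of stand_face between -0.11 and -0.02 m and y of blank_b_center in the frame of stand_face between -0.06 and 0.06 m and z of blank_b_center in the frame of stand_face between 0.014 and 0.026 m and angle between the z axis of blank_b_center and the z axis of stand_face, either way round below 0.1 rad) or (x of blank_b_center in the frame of stand_face between 0.02 and 0.11 m and y of blank_b_center in the frame of stand_face between -0.06 and 0.06 m and z of blank_b_center in the frame of stand_face between 0.014 and 0.026 m and angle between the z axis of blank_b_center and the z axis of stand_face, either way round below 0.1 rad)) and ((x of blank_c_center in the frame of plate between -0.125 and 0.125 m and y of blank_c_center in the frame of plate between -0.175 and 0.175 m and z of blank_c_center in the frame of plate between 0.018 and 0.03 m and angle between the z axis of blank_c_center and the z axis of plate, either way round below 0.1 rad) or (x of blank_c_center in the frame of stand_face between -0.11 and -0.02 m and y of blank_c_center in the frame of stand_face between -0.06 and 0.06 m and z of blank_c_center in the frame of stand_face between 0.014 and 0.026 m and angle between the z axis of blank_c_center and the z axis of stand_face, either way round below 0.1 rad) or (x of blank_c_center in the frame of stand_face between 0.02 and 0.11 m and y of blank_c_center in the frame of stand_face between -0.06 and 0.06 m and z of blank_c_center in the frame of stand_face between 0.014 and 0.026 m and angle between the z axis of blank_c_center and the z axis of stand_face, either way round below 0.1 rad)) and ((x of blank_d_center in the frame of plate between -0.125 and 0.125 m and y of blank_d_center in the frame of plate between -0.175 and 0.175 m and z of blank_d_center in the frame of plate between 0.018 and 0.03 m and angle between the z axis of blank_d_center and the z axis of plate, either way round below 0.1 rad) or (x of blank_d_center in the frame of stand_face between -0.11 and -0.02 m and y of blank_d_center in the frame of stand_face between -0.06 and 0.06 m and z of blank_d_center in the frame of stand_face between 0.014 and 0.026 m and angle between the z axis of blank_d_center and the z axis of stand_face, either way round below 0.1 rad) or (x of blank_d_center in the frame of stand_face between 0.02 and 0.11 m and y of blank_d_center in the frame of stand_face between -0.06 and 0.06 m and z of blank_d_center in the frame of stand_face between 0.014 and 0.026 m and angle between the z axis of blank_d_center and the z axis of stand_face, either way round below 0.1 rad))); the robot touches nothing.
It fails at once if a blank touches the bench (contact force between any of blank_a, blank_b, blank_c, blank_d and table above 0.2 N).
It fails at once if a bystander is moved by more than 20 mm (distance of any of polisher, spray_can, wrench from where it was at the start of the episode above 0.02 m).
It fails at once if a blank is dropped or flung (faster than 0.4 m/s while the gripper does not touch it) ((linear speed of blank_a above 0.4 m/s and contact force between the fingers and blank_a below 0.05 N) or (linear speed of blank_b above 0.4 m/s and contact force between the fingers and blank_b below 0.05 N) or (linear speed of blank_c above 0.4 m/s and contact force between the fingers and blank_c below 0.05 N) or (linear speed of blank_d above 0.4 m/s and contact force between the fingers and blank_d below 0.05 N)).
It also fails if it takes over 62 s, if anything falls off the work surface, if the arm or the gripper's body presses on something with over 40 N, if the wrist force passes 120 N, or if a joint passes its speed limit or range.

## Working session

There is one attempt and no reset: what is moved stays moved. The work goes in short steps, Python scripts to look and compute and a tool call to move; the robot and the scene stay as the last step left them, time stands still between calls to the robot, and variables do not carry over. Pictures are saved under pics/ and viewed, at most 10 in all, crops included, and the job is handed in when it is done.

Besides the shell and the picture viewer there is one more tool, called after "Call:" as name(argument=value, ...), one argument or row to a line, values as JSON. arm_command: Moves the arm, as the interface text tells. Its arguments: {"type":"object","properties":{"commands":{"type":"array"},"fingers":{"type":"number"},"newtons":{"type":"number"}},"required":["commands"]}

```bash
mkdir -p pics; ls; cat > h.py <<'E'
import numpy as np, cv2
from cell import read_state, grab_frame, sign_off, hold_point_z
def save(f,n): cv2.imwrite('pics/'+n+'.png',f['img'][:,:,::-1])
def ray(f,uv):
    K=np.array(f['K']);T=np.array(f['T'])
    p=cv2.undistortPoints(np.array([[uv]],float),K,np.array([f['k1'],0,0,0,0.]))[0,0] 
    return T[:3,3],T[:3,:3]@np.array([p[0],p[1],1])
def onz(f,uv,z):
    o,d=ray(f,uv); return o+d*(z-o[2])/d[2]
E
python3 - <<'E'
from h import *
import pickle
F={n:grab_frame(n) for n in("top","side")}
pickle.dump(F,open('f0.pkl','wb'))
cv2.imwrite('pics/top0.png',F['top']['img'][:,:,::-1]);cv2.imwrite('pics/side0.png',F['side']['img'][:,:,::-1])
for n in F: print(n,np.round(F[n]['T'],2).tolist(),np.round(F[n]['K'],1).tolist(),F[n]['k1'])
s=read_state();print(s,hold_point_z() if callable(hold_point_z) else hold_point_z)
E
```

```text
pics
top [[-0.01, -0.98, 0.19, 250.43], [-1.0, 0.01, -0.01, -2.98], [0.01, -0.19, -0.98, 1513.62], [0.0, 0.0, 0.0, 1.0]] [[493.4, 0.0, 291.1], [0.0, 493.4, 203.3], [0.0, 0.0, 1.0]] -0.1336184143301626
side [[-0.84, -0.39, 0.37, 66.02], [-0.54, 0.63, -0.56, 680.47], [-0.02, -0.68, -0.74, 980.62], [0.0, 0.0, 0.0, 1.0]] [[540.0, 0.0, 282.4], [0.0, 540.0, 214.1], [0.0, 0.0, 1.0]] -0.188169059972093
{'time_s': 0.1, 'joints': array([-7.65366379e+01,  1.48546436e+01,  8.80049462e+01,  4.68161535e-04,
        7.72335666e+01, -1.16190481e+01]), 'qvel': array([ 0.09971278, -0.09366082, -0.1536722 , -0.01318126,  0.04075554,
       -0.0688651 ]), 'joint_torque': array([ 2.47067619e-03, -4.38211513e+01, -2.84642297e+01,  7.20997551e-02,
        3.61305883e-02, -5.69296128e-05]), 'eef_pos': array([ 233.06960811, -497.6374054 ,  217.90399057]), 'eef_rot': array([[ 9.05699816e-01,  4.23919456e-01, -3.70794511e-04],
       [ 4.23919486e-01, -9.05698495e-01,  1.58306022e-03],
       [ 3.35261998e-04, -1.59096437e-03, -9.99998678e-01]]), 'force': array([ 0.20524381,  0.69536181, -0.16548433]), 'moment': array([-0.03129735,  0.00467009,  0.02533743]), 'finger_force': 0.0, 'grip_width': 92.88240314922317} 18.8
```

View pics/top0.png

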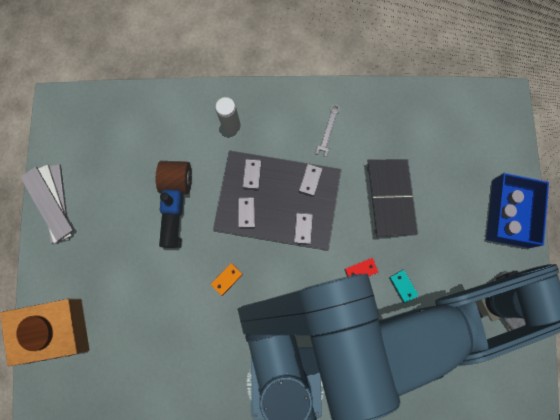

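View pics/side0.png

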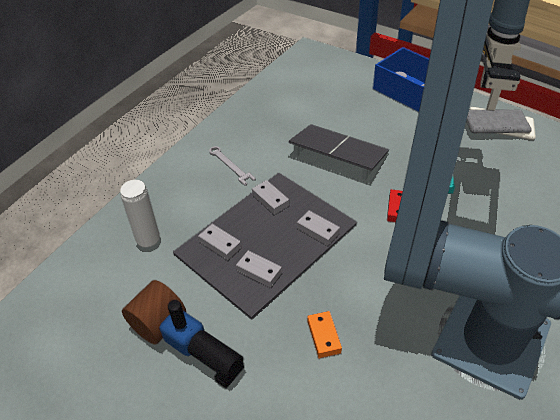

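Top view: the four grey blanks on the plate are at (252,174), (311,180), (246,212) and (304,228). The orange (227,279), red (361,268) and turquoise (403,285) look-alikes lie off the plate, so they are out. The stand is at (392,198) with its white line running across, the polisher at (171,205), the can at (227,115) and the wrench at (329,130).

```bash
cat > m.py <<'E'
from h import *
import pickle
F=pickle.load(open('f0.pkl','rb'))
f=F['top'];im=f['img'];hsv=cv2.cvtColor(im,cv2.COLOR_RGB2HSV)
m=cv2.inRange(hsv,(0,0,120),(180,45,255))
n,l,st,c=cv2.connectedComponentsWithStats(m)
for i in range(1,n):
    if 150<st[i,4]<900 and 200<c[i][0]<430 and 140<c[i][1]<260:
        k=cv2.findContours((l==i).astype('uint8'),0,2)[0]
        k=max(k,key=cv2.contourArea).reshape(-1,2)
        P=np.array([onz(f,p,36)[:2] for p in k],np.float32)
        print('blank',c[i].round(1),st[i,4],cv2.minAreaRect(P), )
dm=cv2.inRange(hsv,(0,0,0),(180,90,85))
for nm,roi in(('stand',(355,150,425,245)),('plate',(205,145,345,255))):
    z=np.zeros_like(dm);x0,y0,x1,y1=roi;z[y0:y1,x0:x1]=dm[y0:y1,x0:x1]
    z=cv2.morphologyEx(z,3,np.ones((7,7)) if nm=='plate' else np.ones((5,5)))
    k=max(cv2.findContours(z,0,2)[0],key=cv2.contourArea)
    a=cv2.approxPolyDP(cv2.convexHull(k),4,True).reshape(-1,2)
    print(nm,a.tolist(),[onz(f,p,12 if nm=='plate' else 45)[:2].round(1).tolist() for p in a])
    if nm=='plate':print(cv2.minAreaRect(np.array([onz(f,p,12)[:2] for p in k.reshape(-1,2)],np.float32)))
g=F['side'];im2=g['img'];big=np.hstack([cv2.resize(im2[110:200,280:400],None,fx=4,fy=4,interpolation=2)[:400],cv2.resize(im[150:240,360:425],None,fx=4,fy=4,interpolation=2)])
cv2.imwrite('pics/crop1.png',big[:,:,::-1])
E
python3 m.py
```

```text
blank [251.6 173.4] 407 ((630.4615478515625, 98.77642822265625), (48.559608459472656, 89.03399658203125), 84.48046875)
blank [245.8 212.4] 440 ((510.6207275390625, 114.84876251220703), (89.74165344238281, 48.63363265991211), 0.404217004776001)
blank [303.  227.9] 460 ((459.57940673828125, -57.86683654785156), (49.04099655151367, 90.57593536376953), 84.67548370361328)
stand [[407, 160], [416, 234], [373, 238], [365, 165], [368, 160]] [[666.7, -385.8], [434.2, -400.0], [424.0, -267.7], [651.3, -252.8], [667.3, -262.9]]
plate [[229, 152], [338, 169], [327, 249], [214, 230]] [[706.9, 171.8], [647.8, -172.1], [396.0, -130.8], [458.2, 215.0]]
((551.415283203125, 20.604156494140625), (357.18743896484375, 259.80615234375), 79.58002471923828)
```

View pics/crop1.png

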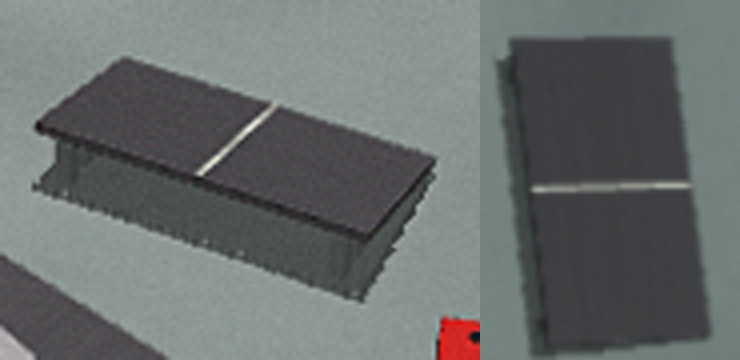

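The crop shows the stand's upper-face corners clearly in both views, so I'll triangulate them. I also still need the fourth blank, at (311,180).

```bash
cat >> m.py <<'E'
print('----')
S=[(289.5,141.2),(310.8,124.2),(388.8,149.5),(371.8,169),(330,153.5),(349.2,136)]
T=[(368,159.5),(408,159.5),(417,234),(376.2,235.5),(373.2,197.2),(412.5,196)]
P=[]
for s,t in zip(S,T):
    o1,d1=ray(g,s);o2,d2=ray(f,t)
    a=np.linalg.lstsq(np.c_[d1,-d2],o2-o1,rcond=None)[0]
    p,q=o1+a[0]*d1,o2+a[1]*d2;P.append((p+q)/2);print(P[-1].round(1),np.linalg.norm(p-q).round(1))
P=np.array(P);print(P[:4].mean(0),[np.linalg.norm(P[i]-P[(i+1)%4]).round(1) for i in range(4)])
for th in (120,130,140,150,160):
    m=cv2.inRange(hsv,(0,0,th),(180,60,255));z=np.zeros_like(m);z[160:200,292:330]=m[160:200,292:330]
    k=max(cv2.findContours(z,0,2)[0],key=cv2.contourArea).reshape(-1,2)
    print(th,cv2.minAreaRect(np.array([onz(f,p,36)[:2] for p in k],np.float32)))
E
python3 m.py|sed '1,/----/d'
```

```text
[ 665.  -262.5   51.6] 4.1
[ 676.  -397.4   14.4] 2.1
[ 436.5 -411.1   16.9] 2.4
[ 428.4 -276.7   53.9] 4.2
[ 546.1 -272.3   54.7] 2.5
[ 555.8 -403.8   18. ] 3.4
[ 551.48001175 -336.93387831   34.21080122] [np.float64(140.4), np.float64(239.9), np.float64(139.7), np.float64(237.1)]
120 ((617.0319213867188, -87.38374328613281), (108.9112548828125, 108.0644760131836), 89.52127838134766)
130 ((610.1099853515625, -83.47061920166016), (47.1373291015625, 89.20999908447266), 71.98332214355469)
140 ((609.8952026367188, -83.77757263183594), (45.995033264160156, 87.55451202392578), 71.97660064697266)
150 ((609.9111938476562, -83.76349639892578), (44.81781768798828, 86.61289978027344), 71.08867645263672)
160 ((610.330322265625, -83.3436279296875), (43.04151916503906, 85.38794708251953), 71.96991729736328)
```

Measurements agree with the given sizes:
- **Plate:** centre (551,21), 260 x 357.
- **Blanks:** (460,-58), (610,-84), (511,115), (630,99), each about 90 x 48.
- **Stand:** upper-face centre (551,-337,35), low edge at -y, yaw 3.4°.

I'll move to the blank at (460,-58) first.

Call:
arm_command(
  commands=[
    [0,0,0,0,0,6.06],
    [0,0,0,0,0,6.06],
    [0,0,0,0,0,6.06],
    [0,0,0,0,0,6.06],
    [0,0,0,0,0,6.06],
    [0.0142,-0.0353,0.006,0,0,0],
    [0.0142,-0.0353,0.006,0,0,0],
    [0.0142,-0.0353,0.006,0,0,0],
  ],
  fingers=0.093,
)

```text
time_s: 0.77
eef_pos: [285.2, -395.4, 199.8]
eef_rot: [[0.996, -0.093, -0.0], [-0.093, -0.996, 0.001], [-0.0, -0.001, -1.0]]
force: [0.5, 0.8, 0.4]
grip_width: 92.8
finger_force: 0.0
```

Call:
arm_command(
  commands=[
    [0.0142,-0.0353,0.012,0,0,0],
    [0.0142,-0.0353,0.012,0,0,0],
    [0.0142,-0.0353,0.012,0,0,0],
    [0.0142,-0.0353,0.012,0,0,0],
    [0.0142,-0.0353,0.012,0,0,0],
    [0.0142,-0.0353,0.012,0,0,0],
    [0.0142,-0.0353,0.012,0,0,0],
    [0.0142,-0.0353,0.012,0,0,0],
  ],
)

```text
time_s: 1.43
eef_pos: [424.3, -123.7, 104.1]
eef_rot: [[0.996, -0.091, 0.0], [-0.091, -0.996, -0.0], [0.0, 0.0, -1.0]]
force: [0.6, -0.0, 0.3]
grip_width: 93.0
finger_force: 0.0
```

Call:
arm_command(
  commands=[
    [0.0142,-0.0353,0.012,0,0,0],
    [0.0142,-0.0353,0.012,0,0,0],
    [0,0,0,0,0,0],
  ],
)

```text
time_s: 1.68
eef_pos: [458.9, -51.9, 78.5]
eef_rot: [[0.996, -0.086, -0.003], [-0.086, -0.996, 0.003], [-0.003, -0.003, -1.0]]
force: [-0.2, -0.4, -0.0]
grip_width: 92.6
finger_force: 0.0
```

```bash
cat >> h.py <<'E'
from scipy.spatial.transform import Rotation as R
def Rt(yaw,tilt=0):
    "tool down at yaw; tilt: about stand x (uphill = +y at yaw~3), tool z = -stand normal"
    return (R.from_euler('z',yaw,degrees=True)*R.from_euler('x',tilt+180,degrees=True)).as_matrix()
def go(p,yaw,tilt=0):
    s=read_state();A=np.array(s['eef_rot']);B=Rt(yaw,tilt);d=np.array(p)-s['eef_pos']
    print('turn',R.from_matrix(A.T@B).as_rotvec(degrees=True).round(2),'shift before-turn axes',(A.T@d).round(1),'after-turn axes',(B.T@d).round(1),'at',np.round(s['eef_pos'],1),'t',s['time_s'],'F',np.round(s['force'],2),'w',round(s['grip_width'],1))
E
python3 - <<'E'
from h import *
go((459.6,-57.9,15),-5.3)
f=grab_frame('wrist');save(f,'w1')
E
```

```text
turn [-0.17  0.17  0.39] shift before-turn axes [ 1.4  6.1 63.5] after-turn axes [ 1.3  5.9 63.5] at [458.9 -51.9  78.5] t 1.6833 F [-0.16 -0.42 -0.03] w 92.6
```

View pics/w1.png

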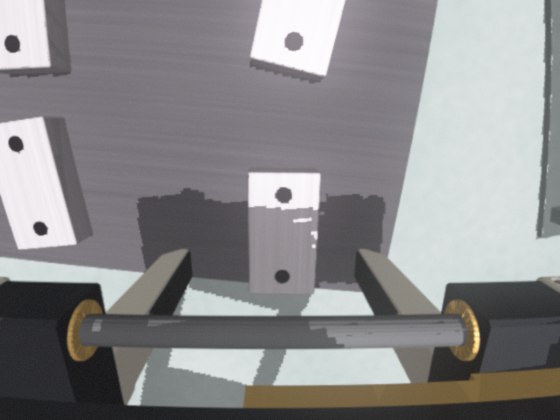

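The wrist view shows the blank at (284,232), upright between the open fingers (inner edges at columns 190 and 358). I'll descend and close gently.

Call:
arm_command(
  commands=[
    [0,0,0.015,0,0,0],
    [0,0,0.015,0,0,0],
    [0,0,0.015,0,0,0],
    [0,0,0.012,0,0,0],
    [0,0,0.004,0,0,0],
    [0,0,0,0,0,0],
    [0,0,0,0,0,0],
  ],
)

```text
time_s: 2.32
eef_pos: [458.8, -58.8, 20.0]
eef_rot: [[0.996, -0.092, 0.0], [-0.092, -0.996, -0.0], [0.0, 0.0, -1.0]]
force: [-0.6, -0.6, 1.0]
grip_width: 92.7
finger_force: 0.0
```

```bash
python3 -c "
from h import *
go((459.6,-57.9,15),-5.3)"
```

```text
turn [ 0.01 -0.01  0.02] shift before-turn axes [ 0.8 -1.   5. ] after-turn axes [ 0.8 -1.   5. ] at [458.8 -58.8  20. ] t 2.3167 F [-0.58 -0.57  1.  ] w 92.7
```

Call:
arm_command(
  commands=[
    [0,0,0.004,0,0,0],
    [0,0,0,0,0,0],
    [0,0,0,0,0,0],
    [0,0,0,0,0,0],
    [0,0,0,0,0,0],
    [0,0,0,0,0,0],
    [0,0,0,0,0,0],
    [0,0,0,0,0,0],
  ],
  fingers=0.0,
  newtons=20,
)

```text
time_s: 2.98
eef_pos: [458.8, -58.0, 15.8]
eef_rot: [[0.996, -0.091, 0.0], [-0.091, -0.996, -0.0], [0.0, 0.0, -1.0]]
force: [-1.4, -1.8, -0.0]
grip_width: 47.9
finger_force: 20.0
```

Call:
arm_command(
  commands=[
    [0.002,0,0,0,0,0],
    [0.002,0,0,0,0,0],
    [0.002,0,0,0,0,0],
    [0.002,0,0,0,0,0],
  ],
)

```text
time_s: 3.32
eef_pos: [461.8, -57.7, 15.6]
eef_rot: [[0.996, -0.09, -0.01], [-0.09, -0.996, 0.002], [-0.01, -0.001, -1.0]]
force: [-14.7, 0.0, 18.0]
grip_width: 48.1
finger_force: 20.0
```

Call:
arm_command(
  commands=[
    [0.002,0,0,0,0,0],
    [0.002,0,0,0,0,0],
  ],
)

```text
time_s: 3.48
eef_pos: [465.5, -57.8, 15.6]
eef_rot: [[0.996, -0.09, -0.01], [-0.09, -0.996, 0.002], [-0.01, -0.001, -1.0]]
force: [-15.3, -0.1, 19.4]
grip_width: 47.5
finger_force: 20.0
```

Call:
arm_command(
  commands=[
    [0.002,0,0,0,0,0],
    [0.002,0,0,0,0,0],
  ],
)

```text
time_s: 3.65
eef_pos: [469.4, -58.0, 15.6]
eef_rot: [[0.996, -0.09, -0.01], [-0.09, -0.996, 0.002], [-0.01, -0.001, -1.0]]
force: [-15.9, 2.1, 17.2]
grip_width: 47.7
finger_force: 20.0
```

Dragging took about 15 N at about 18 N of down-load plus weight, so the friction is about 0.6. This blank is rough. I'll grip harder and lift it.

Call:
arm_command(
  commands=[
    [0,0,0,0,0,0],
    [0,0,0,0,0,0],
    [0,0,-0.004,0,0,0],
    [0,0,-0.012,0,0,0],
    [0,0,-0.024,0,0,0],
    [0,0,-0.03,0,0,0],
    [0,0,-0.03,0,0,0],
    [0,0,-0.01,0,0,0],
  ],
  newtons=45,
)

```text
time_s: 4.32
eef_pos: [476.3, -59.8, 128.6]
eef_rot: [[0.996, -0.091, 0.004], [-0.091, -0.996, -0.001], [0.004, 0.001, -1.0]]
force: [1.3, -0.5, -7.1]
grip_width: 47.7
finger_force: 45.0
```

```bash
cat >> h.py <<'E'
P0=np.array([551.5,-336.9,36.])
SR=(R.from_euler('z',3.4,degrees=True)*R.from_euler('x',16,degrees=True)).as_matrix()
def st(x,y,h): return P0+SR@np.array([x,y,h])
E
python3 -c "
from h import *
go(st(55,0,54),3.4,16); print(st(55,0,4),st(-55,0,4))"
```

```text
turn [16.05 -1.45 -8.52] shift before-turn axes [156.4 275.6  41.7] after-turn axes [113.6 295.7 -42.5] at [476.3 -59.8 128.6] t 4.3167 F [ 1.35 -0.5  -7.12] w 47.7
[ 606.46857874 -334.7387582    39.84504678] [ 496.66219767 -341.26245929   39.84504678]
```

Call:
arm_command(
  commands=[
    [0.01,0.018,0,0,0,0],
    [0.02,0.035,0,0,0,0],
    [0.02,0.035,0,0,0,0],
    [0.02,0.035,0,0,0,0],
    [0.02,0.035,0,0,0,0],
    [0.02,0.035,0,0,0,0],
    [0.02,0.035,0,0,0,0],
    [0.016,0.029,0,0,0,0],
  ],
)

```text
time_s: 4.98
eef_pos: [596.7, -330.9, 122.6]
eef_rot: [[0.996, -0.092, -0.002], [-0.092, -0.996, 0.001], [-0.002, -0.001, -1.0]]
force: [0.8, -0.7, -7.4]
grip_width: 47.5
finger_force: 45.0
```

Call:
arm_command(
  commands=[
    [0.01,0.018,0,0,0,0],
    [0,0,0,4,-0.36,-2.13],
    [0,0,0,4,-0.36,-2.13],
    [0,0,0,4,-0.36,-2.13],
    [0,0,0,4,-0.36,-2.13],
    [0,0,0,0,0,0],
    [0,0,0,0,0,0],
    [0,0,0,0,0,0],
  ],
)

```text
time_s: 5.65
eef_pos: [604.7, -346.9, 123.9]
eef_rot: [[0.998, 0.054, -0.022], [0.058, -0.96, 0.276], [-0.006, -0.276, -0.961]]
force: [0.7, -0.2, -8.2]
grip_width: 47.2
finger_force: 45.0
```

```bash
python3 -c "
from h import *
go(st(55,0,14),3.4,16)"
```

```text
turn [-0.04  0.32 -0.16] shift before-turn axes [ 2.9 11.7 74. ] after-turn axes [ 2.5 11.6 74.1] at [ 604.7 -346.9  123.9] t 5.65 F [ 0.71 -0.15 -8.17] w 47.2
```

Call:
arm_command(
  commands=[
    [0.0007,0.003,0.012,0,0.08,0],
    [0.0007,0.003,0.014,0,0.08,0],
    [0.0007,0.003,0.014,0,0.08,0],
    [0.0007,0.0027,0.014,0,0.08,0],
    [0,0,0.012,0,0,0],
    [0,0,0.006,0,0,0],
    [0,0,0.002,0,0,0],
    [0,0,0,0,0,0],
  ],
)

```text
time_s: 6.32
eef_pos: [607.2, -337.2, 51.0]
eef_rot: [[0.998, 0.056, -0.015], [0.058, -0.959, 0.276], [0.001, -0.277, -0.961]]
force: [0.1, 0.1, -7.6]
grip_width: 47.5
finger_force: 45.0
```

```bash
python3 -c "
from h import *
go(st(55,0,4),3.4,16)
f=grab_frame('side');g=f['img'][90:220,270:430];cv2.imwrite('pics/s1.png',cv2.resize(g,None,fx=4,fy=4)[:,:,::-1])"
```

```text
turn [-0.07 -0.05 -0.04] shift before-turn axes [-0.6  0.7 11.4] after-turn axes [-0.6  0.7 11.4] at [ 607.2 -337.2   51. ] t 6.3167 F [ 0.14  0.1  -7.61] w 47.5
```

View pics/s1.png

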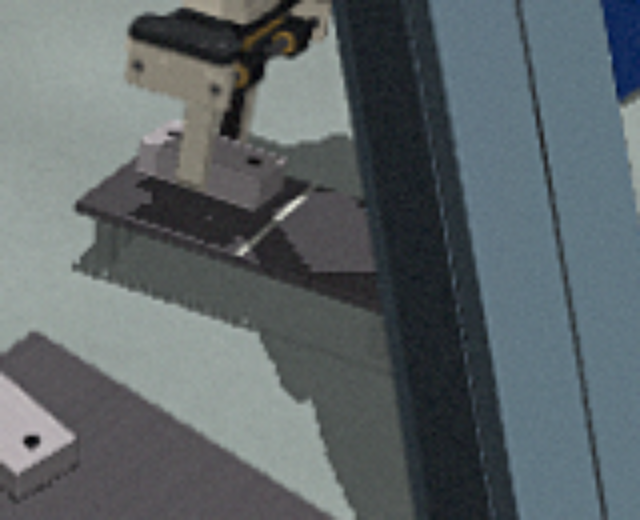

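The blank hangs parallel just above the far half, at about (210,165) in the crop, clear of the white line. I'll lower it in small steps until it touches.

Call:
arm_command(
  commands=[
    [0,0,0.003,0,0,0],
    [0,0,0.003,0,0,0],
    [0,0,0.002,0,0,0],
    [0,0,0,0,0,0],
    [0,0,0,0,0,0],
  ],
)

```text
time_s: 6.78
eef_pos: [607.0, -335.8, 43.5]
eef_rot: [[0.998, 0.056, -0.015], [0.058, -0.959, 0.276], [0.001, -0.277, -0.961]]
force: [0.4, -0.3, -8.0]
grip_width: 47.8
finger_force: 45.0
```

Call:
arm_command(
  commands=[
    [0,0,0.001,0,0,0],
    [0,0,0.001,0,0,0],
    [0,0,0,0,0,0],
  ],
)

```text
time_s: 7.03
eef_pos: [607.0, -335.2, 41.5]
eef_rot: [[0.998, 0.056, -0.015], [0.058, -0.959, 0.276], [0.001, -0.277, -0.961]]
force: [0.1, -0.1, -8.5]
grip_width: 47.3
finger_force: 45.0
```

Call:
arm_command(
  commands=[
    [0,0,0.001,0,0,0],
    [0,0,0.001,0,0,0],
    [0,0,0,0,0,0],
  ],
)

```text
time_s: 7.28
eef_pos: [607.2, -335.1, 40.7]
eef_rot: [[0.998, 0.056, -0.014], [0.058, -0.96, 0.275], [0.002, -0.276, -0.961]]
force: [-1.2, -1.3, -3.2]
grip_width: 47.7
finger_force: 45.0
```

Call:
arm_command(
  commands=[
    [0,0,0.001,0,0,0],
    [0,0,0,0,0,0],
  ],
)

```text
time_s: 7.45
eef_pos: [607.4, -335.0, 40.3]
eef_rot: [[0.998, 0.056, -0.014], [0.058, -0.96, 0.275], [0.002, -0.275, -0.961]]
force: [-2.3, -0.5, 3.6]
grip_width: 47.5
finger_force: 45.0
```

In contact (wrist force -8 → +3.6 N). I'll release and back off along the tool.

Call:
arm_command(
  commands=[
    [0,0,0,0,0,0],
    [0,0,0,0,0,0],
    [0,0,0,0,0,0],
    [0,0,0,0,0,0],
    [0,0,0,0,0,0],
  ],
  fingers=0.07,
)

```text
time_s: 7.87
eef_pos: [607.1, -334.3, 38.7]
eef_rot: [[0.998, 0.056, -0.015], [0.058, -0.959, 0.276], [0.001, -0.277, -0.961]]
force: [0.4, -1.3, 0.6]
grip_width: 69.6
finger_force: 0.0
```

Call:
arm_command(
  commands=[
    [0,0,-0.008,0,0,0],
    [0,0,-0.02,0,0,0],
    [0,0,-0.03,0,0,0],
    [0,0,-0.03,0,0,0],
    [0,0,0,0,0,0],
  ],
  fingers=0.093,
)

```text
time_s: 8.28
eef_pos: [610.7, -362.6, 130.7]
eef_rot: [[0.998, 0.057, -0.006], [0.057, -0.962, 0.268], [0.009, -0.268, -0.963]]
force: [-0.3, 0.3, 1.0]
grip_width: 92.3
finger_force: 0.0
```

```bash
python3 -c "
from h import *
go((610,-83.6,100),-18)
f=grab_frame('wrist');save(f,'w2')"
```

```text
turn [-15.46   2.37  21.19] shift before-turn axes [  14.8 -260.2  104.4] after-turn axes [ -86.9 -265.2   30.7] at [ 610.7 -362.6  130.7] t 8.2833 F [-0.31  0.29  0.97] w 92.3
```

View pics/w2.png

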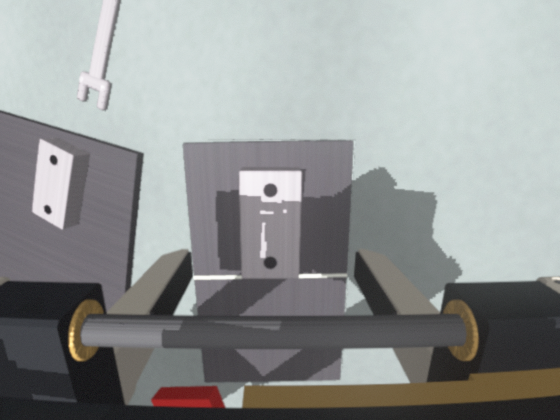

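The blank rests on the far half at (270,222), beyond the white line (row 277). Next is the blank at (610,-84).

Call:
arm_command(
  commands=[
    [0,0,0,-3.87,0.59,5.3],
    [0,0,0,-3.87,0.59,5.3],
    [0,0,0,-3.87,0.59,5.3],
    [0,0,0,-3.87,0.59,5.3],
    [-0.0055,-0.0166,0.002,0,0,0],
    [-0.0109,-0.0332,0.004,0,0,0],
    [-0.0109,-0.0332,0.004,0,0,0],
    [-0.0109,-0.0332,0.004,0,0,0],
  ],
)

```text
time_s: 9.0
eef_pos: [606.8, -234.6, 109.3]
eef_rot: [[0.951, -0.309, -0.01], [-0.309, -0.951, 0.009], [-0.012, -0.006, -1.0]]
force: [0.1, 0.8, -0.3]
grip_width: 92.9
finger_force: 0.0
```

Call:
arm_command(
  commands=[
    [-0.0109,-0.0332,0.004,0,0,0],
    [-0.0109,-0.0332,0.004,0,0,0],
    [-0.0109,-0.0332,0.004,0,0,0],
    [-0.0109,-0.0332,0.004,0,0,0],
    [-0.0055,-0.0166,0.002,0,0,0],
    [0,0,0,0,0,0],
    [0,0,0,0,0,0],
    [0,0,0,0,0,0],
  ],
)

```text
time_s: 9.67
eef_pos: [606.8, -79.5, 93.4]
eef_rot: [[0.951, -0.308, -0.009], [-0.308, -0.951, 0.008], [-0.011, -0.004, -1.0]]
force: [-0.6, 0.6, 0.5]
grip_width: 93.0
finger_force: 0.0
```

```bash
python3 -c "
from h import *
go((610,-83.6,16),-18)"
```

```text
turn [-0.26  0.62  0.06] shift before-turn axes [ 5.1  3.3 77.4] after-turn axes [ 4.3  2.9 77.4] at [606.8 -79.5  93.4] t 9.6667 F [-0.56  0.65  0.53] w 93.0
```

Call:
arm_command(
  commands=[
    [0.001,0.0007,0.015,-0.1,0.15,0],
    [0.001,0.0007,0.018,-0.1,0.15,0],
    [0.001,0.0007,0.018,-0.06,0.15,0],
    [0.001,0.0007,0.015,0,0.15,0],
    [0,0,0.008,0,0,0],
    [0,0,0.003,0,0,0],
    [0,0,0,0,0,0],
    [0,0,0,0,0,0],
  ],
)

```text
time_s: 10.33
eef_pos: [609.9, -83.3, 17.2]
eef_rot: [[0.951, -0.309, 0.001], [-0.309, -0.951, 0.0], [0.001, -0.0, -1.0]]
force: [-0.9, 0.8, 0.5]
grip_width: 92.9
finger_force: 0.0
```

Call:
arm_command(
  commands=[
    [0,0,0,0,0,0],
    [0,0,0,0,0,0],
    [0,0,0,0,0,0],
    [0,0,0,0,0,0],
    [0,0,0,0,0,0],
    [0,0,0,0,0,0],
    [0,0,0,0,0,0],
  ],
  fingers=0.0,
  newtons=20,
)

```text
time_s: 10.92
eef_pos: [609.5, -82.5, 16.7]
eef_rot: [[0.951, -0.308, 0.0], [-0.308, -0.951, 0.0], [-0.0, -0.0, -1.0]]
force: [-0.6, 1.0, 0.5]
grip_width: 51.1
finger_force: 0.0
```

Call:
arm_command(
  commands=[
    [-0.002,0,0,0,0,0],
    [-0.002,0,0,0,0,0],
    [-0.002,0,0,0,0,0],
    [-0.002,0,0,0,0,0],
  ],
)

```text
time_s: 11.25
eef_pos: [601.8, -80.0, 16.7]
eef_rot: [[0.951, -0.308, 0.0], [-0.308, -0.951, 0.0], [0.0, -0.0, -1.0]]
force: [0.8, 0.5, 0.8]
grip_width: 48.0
finger_force: 20.0
```

Call:
arm_command(
  commands=[
    [-0.002,0,0,0,0,0],
    [-0.002,0,0,0,0,0],
  ],
)

```text
time_s: 11.42
eef_pos: [597.9, -78.8, 16.7]
eef_rot: [[0.951, -0.308, 0.0], [-0.308, -0.951, 0.0], [0.0, -0.0, -1.0]]
force: [1.4, -0.4, 0.4]
grip_width: 47.8
finger_force: 20.0
```

Call:
arm_command(
  commands=[
    [-0.002,0,0,0,0,0],
    [-0.002,0,0,0,0,0],
  ],
)

```text
time_s: 11.58
eef_pos: [594.1, -77.6, 16.7]
eef_rot: [[0.951, -0.308, 0.0], [-0.308, -0.951, 0.0], [0.0, -0.0, -1.0]]
force: [0.8, -0.7, 1.2]
grip_width: 47.9
finger_force: 20.0
```

Drag is only about 1 N, so this blank is polished and stays. I'll release it and go to the blank at (630,99).

Call:
arm_command(
  commands=[
    [0,0,0,0,0,0],
    [0,0,0,0,0,0],
    [0,0,0,0,0,0],
    [0,0,0,0,0,0],
    [0,0,-0.005,0,0,0],
    [0,0,-0.02,0,0,0],
    [0,0,-0.03,0,0,0],
    [0,0,-0.02,0,0,0],
  ],
  fingers=0.093,
)

```text
time_s: 12.25
eef_pos: [594.6, -77.7, 93.6]
eef_rot: [[0.951, -0.308, 0.001], [-0.308, -0.951, 0.0], [0.001, -0.0, -1.0]]
force: [0.7, -0.9, -0.1]
grip_width: 92.4
finger_force: 0.0
```

```bash
python3 -c "
from h import *
go((630.5,98.8,92),-5.5)"
```

```text
turn [ -0.02  -0.04 -12.45] shift before-turn axes [ -20.3 -179.     1.7] after-turn axes [  18.8 -179.2    1.6] at [594.6 -77.7  93.6] t 12.25 F [ 0.73 -0.9  -0.06] w 92.4
```

Call:
arm_command(
  commands=[
    [0,0,0,0,0,-6.2],
    [0,0,0,0,0,-6.2],
    [0.002,-0.018,0,0,0,0],
    [0.004,-0.036,0,0,0,0],
    [0.004,-0.036,0,0,0,0],
    [0.004,-0.036,0,0,0,0],
    [0.003,-0.035,0,0,0,0],
    [0.002,-0.018,0,0,0,0],
  ],
)

```text
time_s: 12.92
eef_pos: [630.6, 102.6, 92.1]
eef_rot: [[0.996, -0.095, 0.0], [-0.095, -0.995, 0.002], [0.0, -0.002, -1.0]]
force: [0.2, 0.2, -0.6]
grip_width: 93.1
finger_force: 0.0
```

Call:
arm_command(
  commands=[
    [0,0,0.015,0,0,0],
    [0,0,0.01,0,0,0],
    [0,0,0,0,0,0],
    [0,0,0,0,0,0],
  ],
)

```text
time_s: 13.25
eef_pos: [629.6, 98.1, 65.9]
eef_rot: [[0.995, -0.097, -0.002], [-0.097, -0.995, 0.0], [-0.002, -0.0, -1.0]]
force: [-0.7, -0.5, 0.1]
grip_width: 93.1
finger_force: 0.0
```

```bash
python3 -c "
from h import *
go((630.5,98.8,16),-5.5)"
```

```text
turn [-0.01  0.14 -0.09] shift before-turn axes [ 1.  -0.8 49.9] after-turn axes [ 0.9 -0.8 49.9] at [629.6  98.1  65.9] t 13.25 F [-0.67 -0.48  0.06] w 93.1
```

Call:
arm_command(
  commands=[
    [0,0,0.012,0,0.1,0],
    [0,0,0.015,0,0,0],
    [0,0,0.013,0,0,0],
    [0,0,0.007,0,0,0],
    [0,0,0.003,0,0,0],
    [0,0,0,0,0,0],
    [0,0,0,0,0,0],
  ],
)

```text
time_s: 13.83
eef_pos: [631.0, 98.3, 17.4]
eef_rot: [[0.995, -0.097, 0.003], [-0.097, -0.995, 0.0], [0.003, -0.001, -1.0]]
force: [-0.4, 0.6, -0.7]
grip_width: 92.9
finger_force: 0.0
```

Call:
arm_command(
  commands=[
    [0,0,0,0,0,0],
    [0,0,0,0,0,0],
    [0,0,0,0,0,0],
    [0,0,0,0,0,0],
    [0,0,0,0,0,0],
    [0,0,0,0,0,0],
    [0,0,0,0,0,0],
    [0,0,0,0,0,0],
  ],
  fingers=0.0,
  newtons=20,
)

```text
time_s: 14.5
eef_pos: [630.4, 98.3, 16.7]
eef_rot: [[0.995, -0.097, 0.002], [-0.097, -0.995, -0.0], [0.002, 0.0, -1.0]]
force: [-0.1, -2.2, 0.7]
grip_width: 48.0
finger_force: 20.0
```

Call:
arm_command(
  commands=[
    [-0.002,0,0,0,0,0],
    [-0.002,0,0,0,0,0],
    [-0.002,0,0,0,0,0],
    [-0.002,0,0,0,0,0],
  ],
)

```text
time_s: 14.83
eef_pos: [622.9, 99.6, 16.7]
eef_rot: [[0.995, -0.097, 0.003], [-0.097, -0.995, 0.0], [0.003, -0.001, -1.0]]
force: [2.9, -1.0, -2.9]
grip_width: 47.8
finger_force: 20.0
```

Call:
arm_command(
  commands=[
    [-0.002,0,0,0,0,0],
    [-0.002,0,0,0,0,0],
  ],
)

```text
time_s: 15.0
eef_pos: [618.5, 100.0, 16.7]
eef_rot: [[0.995, -0.097, 0.002], [-0.097, -0.995, 0.0], [0.002, -0.001, -1.0]]
force: [4.1, -0.2, -2.2]
grip_width: 48.2
finger_force: 20.0
```

Call:
arm_command(
  commands=[
    [-0.002,0,0,0,0,0],
    [-0.002,0,0,0,0,0],
  ],
)

```text
time_s: 15.17
eef_pos: [614.5, 100.4, 16.7]
eef_rot: [[0.995, -0.097, 0.002], [-0.097, -0.995, 0.0], [0.002, -0.001, -1.0]]
force: [3.0, -0.3, -3.0]
grip_width: 47.9
finger_force: 20.0
```

About 3.3 N of drag while the arm carries about 2.7 N of its weight gives friction of about 0.7, so this blank is the second rough one. I'll lift it and take it to the near half.

Call:
arm_command(
  commands=[
    [0,0,0,0,0,0],
    [0,0,0,0,0,0],
    [0,0,-0.004,0,0,0],
    [0,0,-0.012,0,0,0],
    [0,0,-0.024,0,0,0],
    [0,0,-0.03,0,0,0],
    [0,0,-0.03,0,0,0],
    [0,0,-0.01,0,0,0],
  ],
  newtons=45,
)

```text
time_s: 15.83
eef_pos: [615.8, 100.4, 131.2]
eef_rot: [[0.995, -0.097, 0.007], [-0.097, -0.995, 0.0], [0.007, -0.001, -1.0]]
force: [1.5, -0.1, -7.8]
grip_width: 47.5
finger_force: 45.0
```

```bash
python3 -c "
from h import *
go(st(-57,0,75),3.4,16)"
```

```text
turn [15.94 -1.62 -8.84] shift before-turn axes [-75.  470.8  22.2] after-turn axes [-147.1  442.2 -102.7] at [615.8 100.4 131.2] t 15.8333 F [ 1.47 -0.14 -7.77] w 47.5
```

Call:
arm_command(
  commands=[
    [-0.0031,0.0196,0,0,0,0],
    [-0.0063,0.0393,0,0,0,0],
    [-0.0063,0.0393,0,0,0,0],
    [-0.0063,0.0393,0,0,0,0],
    [-0.0063,0.0393,0,0,0,0],
    [-0.0063,0.0393,0,0,0,0],
    [-0.0063,0.0393,0,0,0,0],
    [-0.0063,0.0393,0,0,0,0],
  ],
)

```text
time_s: 16.5
eef_pos: [536.9, -189.4, 125.3]
eef_rot: [[0.995, -0.097, -0.001], [-0.097, -0.995, 0.002], [-0.001, -0.002, -1.0]]
force: [0.4, 0.5, -9.1]
grip_width: 47.8
finger_force: 45.0
```

Call:
arm_command(
  commands=[
    [-0.0063,0.0393,0,0,0,0],
    [-0.0063,0.0393,0,0,0,0],
    [-0.0063,0.0393,0,0,0,0],
    [-0.0063,0.0393,0,0,0,0],
    [-0.0031,0.0196,0,0,0,0],
    [0,0,0,0,0,0],
  ],
)

```text
time_s: 17.0
eef_pos: [491.1, -366.6, 125.1]
eef_rot: [[0.995, -0.102, -0.0], [-0.102, -0.995, -0.001], [-0.0, 0.001, -1.0]]
force: [0.2, -0.4, -8.6]
grip_width: 47.4
finger_force: 45.0
```

Call:
arm_command(
  commands=[
    [0,0,0,4,-0.4,-2.2],
    [0,0,0,4,-0.4,-2.2],
    [0,0,0,4,-0.4,-2.2],
    [0,0,0,4,-0.4,-2.2],
    [0,0,0,0,0,0],
    [0,0,0,0,0,0],
    [0,0,0,0,0,0],
  ],
)

```text
time_s: 17.58
eef_pos: [493.4, -360.9, 125.6]
eef_rot: [[0.998, 0.054, -0.021], [0.058, -0.96, 0.276], [-0.006, -0.276, -0.961]]
force: [0.3, -0.1, -9.0]
grip_width: 47.3
finger_force: 45.0
```

```bash
python3 -c "
from h import *
go(st(-57,0,14),3.4,16)"
```

```text
turn [-0.05  0.29 -0.17] shift before-turn axes [ 2.8  5.  77.7] after-turn axes [ 2.4  5.  77.8] at [ 493.4 -360.9  125.6] t 17.5833 F [ 0.33 -0.14 -9.02] w 47.3
```

Call:
arm_command(
  commands=[
    [0.0006,0.001,0.012,0,0.08,0],
    [0.0006,0.001,0.016,0,0.08,0],
    [0.0006,0.0015,0.016,0,0.08,0],
    [0.0006,0.0015,0.014,0,0.08,0],
    [0,0,0.012,0,0,0],
    [0,0,0.006,0,0,0],
    [0,0,0.002,0,0,0],
    [0,0,0,0,0,0],
  ],
)

```text
time_s: 18.25
eef_pos: [495.1, -344.0, 50.2]
eef_rot: [[0.998, 0.056, -0.015], [0.058, -0.959, 0.276], [0.001, -0.276, -0.961]]
force: [-0.3, 0.3, -8.8]
grip_width: 47.6
finger_force: 45.0
```

Call:
arm_command(
  commands=[
    [0,0,0.002,0,0,0],
    [0,0,0.002,0,0,0],
    [0,0,0.001,0,0,0],
    [0,0,0,0,0,0],
  ],
)

```text
time_s: 18.58
eef_pos: [494.9, -343.6, 45.3]
eef_rot: [[0.998, 0.055, -0.015], [0.057, -0.959, 0.276], [0.001, -0.277, -0.961]]
force: [-0.1, 0.3, -9.3]
grip_width: 47.5
finger_force: 45.0
```

```bash
python3 -c "
from h import *
go(st(-57,0,5),3.4,16)"
```

```text
turn [-0.06 -0.09 -0.12] shift before-turn axes [-0.1 -0.6  4.8] after-turn axes [-0.1 -0.6  4.8] at [ 494.9 -343.6   45.3] t 18.5833 F [-0.07  0.35 -9.27] w 47.5
```

Call:
arm_command(
  commands=[
    [0,0,0.0015,0,0,0],
    [0,0,0.0015,0,0,0],
    [0,0,0,0,0,0],
  ],
)

```text
time_s: 18.83
eef_pos: [494.7, -342.5, 42.0]
eef_rot: [[0.998, 0.055, -0.015], [0.057, -0.959, 0.277], [0.001, -0.277, -0.961]]
force: [-0.4, -0.1, -9.3]
grip_width: 47.5
finger_force: 45.0
```

Call:
arm_command(
  commands=[
    [0,0,0.001,0,0,0],
    [0,0,0,0,0,0],
  ],
)

```text
time_s: 19.0
eef_pos: [494.8, -342.5, 41.7]
eef_rot: [[0.998, 0.055, -0.015], [0.057, -0.959, 0.276], [0.001, -0.277, -0.961]]
force: [-0.8, 0.5, -5.1]
grip_width: 47.6
finger_force: 45.0
```

Call:
arm_command(
  commands=[
    [0,0,0.0005,0,0,0],
    [0,0,0,0,0,0],
  ],
)

```text
time_s: 19.17
eef_pos: [494.8, -342.5, 41.6]
eef_rot: [[0.998, 0.055, -0.015], [0.057, -0.959, 0.276], [0.001, -0.276, -0.961]]
force: [-2.5, 1.0, -0.4]
grip_width: 47.7
finger_force: 45.0
```

Call:
arm_command(
  commands=[
    [0,0,0.0005,0,0,0],
    [0,0,0,0,0,0],
  ],
)

```text
time_s: 19.33
eef_pos: [494.8, -342.5, 41.6]
eef_rot: [[0.998, 0.055, -0.015], [0.057, -0.96, 0.276], [0.001, -0.276, -0.961]]
force: [-4.5, 0.9, 5.2]
grip_width: 47.5
finger_force: 45.0
```

Call:
arm_command(
  commands=[
    [0,0,0,0,0,0],
    [0,0,0,0,0,0],
    [0,0,0,0,0,0],
    [0,0,0,0,0,0],
    [0,0,0,0,0,0],
  ],
  fingers=0.07,
)

```text
time_s: 19.75
eef_pos: [495.0, -342.1, 40.3]
eef_rot: [[0.998, 0.055, -0.015], [0.057, -0.959, 0.276], [0.001, -0.277, -0.961]]
force: [0.1, 1.6, 0.9]
grip_width: 69.6
finger_force: 0.0
```

Call:
arm_command(
  commands=[
    [0,0,-0.008,0,0,0],
    [0,0,-0.02,0,0,0],
    [0,0,-0.03,0,0,0],
    [0,0,-0.04,0,0,0],
    [0,0,-0.04,0,0,0],
    [0,0,0,0,0,0],
    [0,0,0,0,0,0],
  ],
  fingers=0.093,
)

```text
time_s: 20.33
eef_pos: [497.9, -382.3, 176.3]
eef_rot: [[0.998, 0.056, -0.011], [0.056, -0.961, 0.271], [0.005, -0.271, -0.962]]
force: [-0.3, 1.0, -0.7]
grip_width: 93.0
finger_force: 0.0
```

```bash
python3 -c "
from h import *
go((511,115,100),0.4)
f=grab_frame('top');g=grab_frame('wrist');a=cv2.resize(f['img'][100:260,200:430],(560,390));
cv2.imwrite('pics/t2.png',np.vstack([cv2.resize(a,(400,278)),cv2.resize(g['img'],(400,300))])[:,:,::-1])"
```

```text
turn [-15.74   0.11   2.85] shift before-turn axes [  40.7 -456.4  208.1] after-turn axes [  16.6 -497.2   76.3] at [ 497.9 -382.3  176.3] t 20.3333 F [-0.32  0.95 -0.68] w 93.0
```

View pics/t2.png

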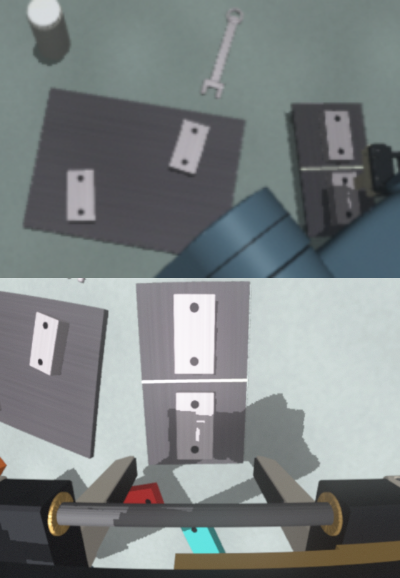

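Both rough blanks lie still on either side of the white line, at (194,333) and (194,425) in the wrist view. The two polished ones lie on the plate, and the arm is clear. I'll hand it in.

```bash
python3 -c "
from cell import sign_off
print(sign_off())"
```

```text
the job is handed in; nothing more can be done
None
```

I laid the two rough blanks flat on the stand, one each side of the white line, left the other two on the plate, and handed the job in at about 20 s; I drag-tested three of the four, taking the last as polished because two had already tested rough.

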